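Refill the walnut bin

ROBOT

A 6-joint arm with a two-finger parallel gripper is mounted at the origin on the work surface. World frame = base frame: x ahead of the robot, y to its left, z up, the work surface at z = 0. Lengths are in mm, angles in degrees, forces in N, time in s.
With the tool pointing down it reaches from about 300 to 850 mm from the base axis. Payload 4.2 kg.
Tool frame: the origin (TCP) lies midway between the tips of the shut fingers; the grasp point (between the pads) lies 19 mm behind it; x points along the fingers, y is the direction in which the jaws open and shut, and the axes are right-handed (so a half turn about x gives the same grasp; the last joint's range is limited). The gripper opens to 91 mm and grips with 3 to 60 N. Pads are 32 mm wide; open, the fingers measure 118 mm over their backs; the gripper's body (76 mm by 178 mm) begins 60 mm behind the grasp point.
Start: joints at [67.953, 18.312, 89.639, -0, 72.044, -1.146], TCP at [205.142, 537.178, 213.976] pointing down, gripper open.
Joint ranges: [-177.97, 177.97], [-48.28, 115.42], [12.27, 149.76], [-77.06, 257.06], [2.81, 150.46], [-146.56, 146.56]. Speed limits (degrees/s): [147.25, 147.25, 180, 180, 180, 180].

INTERFACE

Orientations are given as [roll, pitch, yaw] about the fixed x, y, z axes, in that order (R = Rz(yaw) Ry(pitch) Rx(roll)).
In Python, from workcell import env gives the robot as it stands.
- The arm moves only by the shell command python3 -m handwheel 'ROWS' [FORCE]. ROWS is text: rows parted by semicolons, each of 7 numbers parted by spaces: the turn, a rotation vector about the tool's x, y, z in degrees, then the shift along the tool's x, y, z in m, then the finger opening in m, from 0 to 0.0912. In form: rx ry rz x y z grip; .... A call has 1 to 12 rows; each row is the pose to reach, as a shift and turn from the pose commanded when the call began, along the tool's axes at that moment; what a row does not reach only later rows make up. A row lasts 1/12 s, in which the tool goes at most 41.7 mm and 7.16 degrees, less where a joint would pass 70% of its speed; a pose out of reach is approached as far as the arm can. A call with a gripper value outside its range is refused whole. The fingers move at their own pace and stop on an object; FORCE is the grip in N (left out, the last holds). Time passes only in rows, so rows that repeat a pose let the fingers close. It gives the time, the measured TCP pose, the force and the opening at its end, in the units of the state.
- env.state(): the state, without advancing time (a new reading comes with each control period).
- env.grab_frame(name): name is "side" or "top" or "wrist"; returns the picture (420x560x3 uint8, red, green, blue); there is no depth.
- env.get_calibration(name): a dict with "mtx" (3x3 intrinsics, pixels), "k1" (the pictures are not rectified: a ray, as slopes to the right and down, at radius r is drawn at 1 + k1 r^2 times it, then the intrinsics apply), "T" (4x4, takes a point from camera to world coordinates); the wrist camera has in their place "hand_eye" (4x4, takes a point from camera to tool coordinates, whose origin is the TCP and whose axes are the tool frame's). Camera axes: x right, y up, looking along -z (the intrinsics and any distortion apply to the point x, -y, -z); pixel columns grow to the right and rows downward; lengths in mm; the calibration is good to about 2 mm. A picture is of the moment at which its call begins: read the wrist's pose just before it. get_calibration takes no time and is no camera call.
- env.job_done(): hands the job in, once; it reports no verdict.
The state is a dict: "time_s": time; "qpos": joint angles; "qvel": joint speeds; "effort": joint torques, N m; "ee_pos": TCP position; "ee_rot": TCP orientation; "force": force on the tool from outside, world axes, zero at the start; "torque": the same for the moment, N m; "gripper_width": finger opening in mm.
Only numpy, scipy, OpenCV 4.12 (cv2) and the standard library are available. Lean on these libraries where they do the work, as an engineer would, in place of code of your own. Each camera call takes 0.05 s, during which the arm holds its last target. There are 200 camera calls.

TASK

Pull the front of the wide tilt-out bin open all the way to its stop, then pour all the walnuts out of the scoop into it. Leave the bin open and set the empty scoop back down flat on the table; leave the narrow bin shut and do not disturb the mug or the bowl.

Things in the scene. Friction and masses are not known exactly. Their poses are not given: they have to be found in the camera images.
- wide_unit: wide tilt-out bin unit fixed on the table: plywood housing 180 mm wide (y), 150 deep (x), 190 high. Origin on the table under the middle of its front face, which looks to the robot; x points back into the housing, z up. White front 180 wide, 170 high, 8 thick, hinged along its lower edge 15 mm above the origin; a white bin 110 deep, 154 wide inside, tilts out with it
- wide_bin (a joint): tilt of the wide bin's front towards the robot: 0 shut, 0.65 rad (37 degrees) at its stop, fully open. It may start up to 0.12 ajar, moves with 1 to 3 N at the tab and stays where it is left
- wide_tab (a point): grip point of the wooden tab standing up from the middle of the wide bin's front: tab 22 mm wide (y), 14 thick (x), rising 52 above the front's top edge; this point is 30 above that edge. Axes tilt with the front: z up along the tab, x into the bin, y along the hinge. The hinge line is 200 mm down its z and 4 mm along +x. Shut, it is 25 mm above the housing's top, which begins just behind it
- wide_mouth (a point): centre of the wide bin's open mouth, 59 mm along x and 55 mm down z from wide_tab, same axes. Fully open it is about 44 mm in front of the housing and 165 mm above the table; the free opening before the housing is then 100 mm front to back and 154 mm wide, its front rim 150 mm high, the housing's top edge behind it 190 mm high
- scoop_grip (a point): grip point on the aluminium scoop's straight handle, at mid-height, 36 mm above the scoop's underside. x points along the scoop to its open nose, z up. Handle 18 mm wide (y), 24 high, from 60 mm behind to 36 mm ahead of this point. The tray ahead of it is 78 mm wide, walls 45 high. It stands flat on the table; about 90 g, balance point some 70 mm ahead of this point
- scoop_lip (a point): middle of the scoop's open nose edge, 146 mm ahead of scoop_grip and 24 mm below it, same axes. The tray's flat floor rises 15 degrees over its last 35 mm to this lip, so the walnuts stay in while it is carried level, and roll out over it when it is tipped nose-down by 40 to 50 degrees
- narrow_bin (a joint): tilt of the narrow bin's front, 0 shut: a bystander of the same build, but only 110 mm wide, standing beside the wide one on its left or right
- mug: white mug, 80 mm across, 88 mm high, standing on the table; origin at the centre of its underside
- bowl: black mixing bowl, 170 mm across, 70 mm high, standing on the table; origin at the centre of its underside
- walnut0: a walnut in its shell, 28 mm across and 32 mm long, 12 g, lying in the scoop at the start; origin at its centre
- walnut1: a walnut in its shell, 28 mm across and 32 mm long, 12 g, lying in the scoop at the start; origin at its centre
- walnut2: a walnut in its shell, 28 mm across and 32 mm long, 12 g, lying in the scoop at the start; origin at its centre
Not all that is in view belongs to the job. Several things look just like the part that bears scoop_grip: the one meant starts farthest to the robot's left.

How it is judged:
By the outcome, as a careful person would: the job done as asked, in the order asked, and still so for the second after the job is handed in, with the robot touching nothing.
It also fails if it takes over 72 s, if anything falls off the work surface, if the arm or the gripper's body presses on something with over 40 N, if the wrist force passes 120 N, or if a joint passes its speed limit or range.

## Working session

There is one attempt and no reset: what is moved stays moved. The work goes in short steps, Python scripts to look and compute and a shell command to move; the robot and the scene stay as the last step left them, time stands still between calls to the robot, and variables do not carry over. Pictures are saved under pics/ and viewed, on a budget of 10 in all, crops included, one or two more only if the job needs it, and the job is handed in when it is done.

```bash
ls; mkdir -p pics; python3 - <<'E'
from workcell import env
import cv2,numpy as np
s=env.state();print(s)
for n in("side","top"):
    im=env.grab_frame(n);cv2.imwrite(f"pics/{n}0.png",im[:,:,::-1])
    c=env.get_calibration(n);print(n,c)
print(env.get_calibration("wrist"))
E
```

```text
pics
{'time_s': 0.0, 'qpos': array([ 6.79531590e+01,  1.83507807e+01,  8.97060132e+01, -1.87714835e-03,
        7.20452349e+01, -1.14768728e+00]), 'qvel': array([-0.05222211,  0.02454711,  0.02757905, -0.02758367,  0.01156873,
        0.11422778]), 'effort': array([-1.98469497e-03, -4.12445247e+01, -2.31977338e+01,  7.24738603e-02,
        4.56759240e-02, -1.47318906e-04]), 'ee_pos': array([204.94966456, 536.68566373, 213.13158487]), 'ee_rot': array([ -90.14556497,   89.89795562, -111.04413842]), 'force': array([ 0.94813287, -0.03532672,  0.12736724]), 'torque': array([ 0.03880699, -0.03237942, -0.0256103 ]), 'gripper_width': 91.01471532450323}
side {'mtx': array([[545.3263203 ,   0.        , 273.47360434],
       [  0.        , 545.3263203 , 202.00171188],
       [  0.        ,   0.        ,   1.        ]]), 'k1': -0.16809014944887918, 'T': array([[ 8.27342689e-01,  4.39976551e-01, -3.49177188e-01,
         6.77802778e+00],
       [-5.61684337e-01,  6.52295463e-01, -5.08941386e-01,
        -6.79549207e+02],
       [ 3.84441974e-03,  6.17196292e-01,  7.86799820e-01,
         1.224002
[... 482 characters left out ...]
735e-02,  1.86530596e-01,  9.82138235e-01,
         1.54529450e+03],
       [ 0.00000000e+00,  0.00000000e+00,  0.00000000e+00,
         1.00000000e+00]])}
{'mtx': array([[370.34836726,   0.        , 278.32796571],
       [  0.        , 370.34836726, 208.50799794],
       [  0.        ,   0.        ,   1.        ]]), 'k1': -0.03640172825592002, 'hand_eye': array([[ 7.35022902e-05,  2.35526942e-01, -9.71867817e-01,
        -1.70358906e+02],
       [ 9.99999978e-01,  1.71969773e-04,  1.17305874e-04,
        -3.19836557e-01],
       [ 1.94760581e-04, -9.71867805e-01, -2.35526924e-01,
        -6.68072036e+01],
       [ 0.00000000e+00,  0.00000000e+00,  0.00000000e+00,
         1.00000000e+00]])}
```

View pics/top0.png

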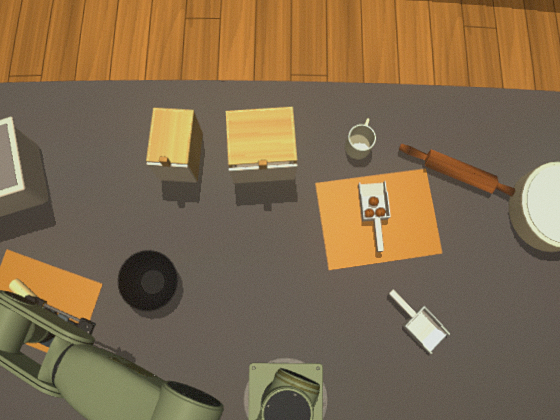

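View pics/side0.png

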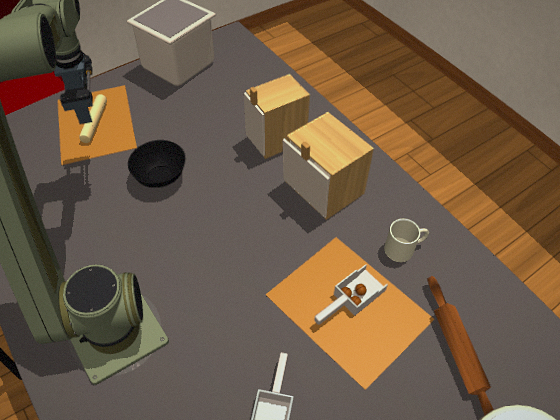

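Top view: wide unit at about (262,140) with tab (263,163). The walnut scoop is at (376,215) with its nose up (+x), and the empty scoop at (420,322). The narrow unit is to the left at (172,138), the mug at (361,140) and the bowl at (148,280). The side view agrees. I'll zoom in for accurate pixels.

```bash
cat > h.py <<'E'
from workcell import env
import numpy as np, cv2
from scipy.spatial.transform import Rotation as R
F=np.diag([1,-1,-1])
def cam(n,s=None):
    c=env.get_calibration(n)
    if n=="wrist":
        T=np.eye(4);T[:3,:3]=R.from_euler('xyz',s['ee_rot'],degrees=True).as_matrix();T[:3,3]=s['ee_pos'];T=T@c['hand_eye']
    else:T=c['T']
    return c['mtx'],c['k1'],T
def ray(cm,uv):
    K,k,T=cm;p=cv2.undistortPoints(np.array([[uv]],float),K,np.array([k,0,0,0.]))[0,0]
    return T[:3,3],T[:3,:3]@np.array([p[0],-p[1],-1])
def onz(cm,uv,z):
    o,d=ray(cm,uv);return o+d*(z-o[2])/d[2]
def tri(*a):
    A=0;b=0
    for cm,uv in a:
        o,d=ray(cm,uv);d=d/np.linalg.norm(d);P=np.eye(3)-np.outer(d,d);A=A+P;b=b+P@o
    return np.linalg.solve(A,b)
def proj(cm,X):
    K,k,T=cm;q=F@T[:3,:3].T@(np.array(X,float)-T[:3,3]);p=q[:2]/q[2];p=p*(1+k*(p@p));return K[:2,:2]@p+K[:2,2]
def tool():
    s=env.state();return R.from_euler('xyz',s['ee_rot'],degrees=True),s['ee_pos'],s
E
python3 - <<'E'
import cv2
a=cv2.imread('pics/top0.png')[90:270,215:415];b=cv2.imread('pics/side0.png')[100:330,230:430]
A=cv2.resize(a,None,fx=2.0,fy=2.0,interpolation=cv2.INTER_CUBIC)
cv2.imwrite('pics/t_z.png',cv2.resize(a,None,fx=3.3,fy=3.3,interpolation=cv2.INTER_CUBIC))
cv2.imwrite('pics/s_z.png',cv2.resize(b,None,fx=2.6,fy=2.6,interpolation=cv2.INTER_CUBIC))
E
```

```text
(no output)
```

View pics/t_z.png

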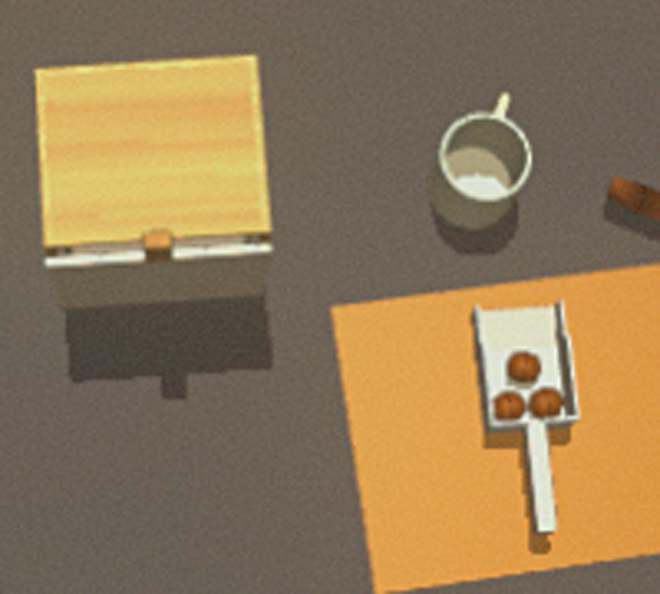

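View pics/s_z.png

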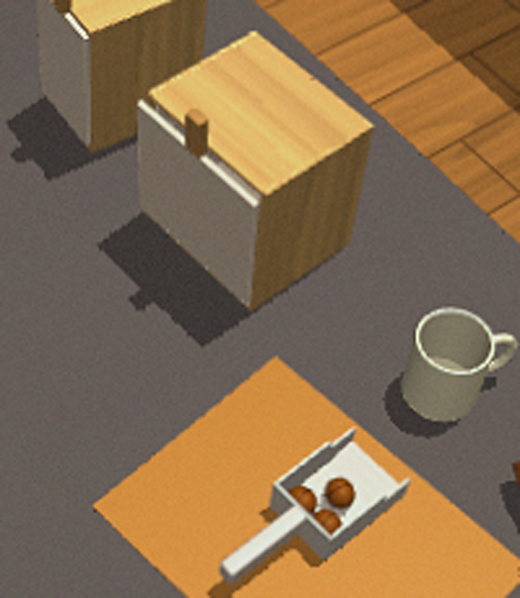

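Crops: the wide unit is slightly ajar, with its tab top at (158,237) in the top crop and (197,115) in the side crop. The handle runs (545,531)→(538,424) in the top crop and (232,570)→(305,513) in the side crop. The tray nose is at the top, with all three walnuts towards its back.

```bash
python3 - <<'E'
from h import *
t,s=cam('top'),cam('side')
T=lambda u,v:(215+u/3.3,90+v/3.3)
S=lambda u,v:(230+u/2.6,100+v/2.6)
np.set_printoptions(precision=1,suppress=True)
for n,a,b in [('tabtop',(158,235),(197,114)),('frontTL',(45,263),(141,103)),('frontTR',(272,250),(257,204)),('hBR',(257,57),(374,126)),('hBL',(36,70),(255,32)),('handR',(546,531),(232,568)),('handF',(538,425),(305,515)),]:
    print(n,tri((t,T(*a)),(s,S(*b))))
P=lambda a,z:onz(t,T(*a),z)[:2]
print('housing z190',[P(a,190) for a in[(36,70),(257,57),(270,238),(45,247)]])
print('handle z48',P((546,531),48),P((538,425),48))
print('tray side top back z45+?', P((487,425),45),P((577,420),45),'nose',P((478,307),30),P((562,303),30))
print('mug rim',P((485,157),88)); print(onz(s,S(456,340),88))
print('bowl',onz(t,(148,280),40))
print('orange corners',P((332,307),0),P((375,592),0))
E
```

```text
tabtop [618.1  66.8 237.4]
frontTL [613.4 157.1 178.3]
frontTR [624.1 -23.4 185.8]
hBR [785.1 -10.3 190.1]
hBL [772.1 169.1 187.6]
handR [ 420.6 -266.4   42.6]
handF [ 512.1 -261.2   40.9]
housing z190 [array([771.1, 168.9]), array([784.8, -10.1]), array([632. , -21.2]), array([622.3, 156.7])]
handle z48 [ 417.1 -264. ] [ 509.1 -259.1]
tray side top back z45+? [ 509.2 -215. ] [ 514.4 -294.1] nose [ 617.7 -211.5] [ 622.5 -286.9]
mug rim [ 737.4 -211.3]
[ 739.3 -212.2   88. ]
bowl [328.9 388.5  40. ]
orange corners [623.2 -84.3] [ 368.1 -121.5]
```

```bash
cat >> h.py <<'E'
def trow(p,yaw,lean=0,flip=0,off=19):
    """p: desired grasp point; lean>0: fingers point forward-down. prints row values"""
    c,s_=np.cos(np.radians(yaw)),np.sin(np.radians(yaw));ux=np.array([c,s_,0]);uy=np.array([-s_,c,0]);a=np.radians(lean)
    tx=-np.cos(a)*np.array([0,0,1])+np.sin(a)*ux; ty=uy*(-1 if flip else 1); Rt=np.c_[tx,ty,np.cross(tx,ty)]
    R0,p0,s=tool(); tcp=np.array(p,float)+off*tx
    rv=np.degrees((R0.inv()*R.from_matrix(Rt)).as_rotvec()); d=R0.inv().apply(tcp-p0)/1000
    print('row',np.round(rv,1),np.round(d,4),'dist',np.round(np.linalg.norm(d),3),'ang',np.round(np.linalg.norm(rv),1))
E
python3 - <<'E'
from h import *
r,p,s=tool();print(r.as_matrix().round(2),s['time_s'])
for f in(0,1):trow([618,67,290],4.4,0,f)
E
```

```text
[[-0.    0.36  0.93]
 [-0.    0.93 -0.36]
 [-1.   -0.   -0.  ]] 0.1
row [-25.3  -0.    0.1] [-0.0573 -0.2916  0.5534] dist 0.628 ang 25.3
row [1.547e+02 1.000e-01 0.000e+00] [-0.0573 -0.2916  0.5534] dist 0.628 ang 154.7
```

```bash
python3 -m handwheel '0 0 0 -0.06 0 0 0.06;-7 0 0 -0.06 -0.02 0.036 0.06;-13 0 0 -0.06 -0.04 0.072 0.06;-19 0 0 -0.06 -0.06 0.11 0.06;-25.3 0 0 -0.06 -0.08 0.148 0.06;-25.3 0 0 -0.0573 -0.2916 0.5534 0.06;-25.3 0 0 -0.0573 -0.2916 0.5534 0.06;-25.3 0 0 -0.0573 -0.2916 0.5534 0.06;-25.3 0 0 -0.0573 -0.2916 0.5534 0.06;-25.3 0 0 -0.0573 -0.2916 0.5534 0.06;-25.3 0 0 -0.0573 -0.2916 0.5534 0.06;-25.3 0 0 -0.0573 -0.2916 0.5534 0.06'
python3 - <<'E'
from h import *
trow([618,67,290],4.4,0,0)
E
```

```text
time_s: 1.1
ee_pos: [504.9, 194.1, 272.0]
ee_rot: [173.8, 90.0, 178.2]
force: [0.5, 0.7, 0.0]
gripper_width: 59.6
row [-0. -0. -0.] [ 0.0009 -0.1353  0.103 ] dist 0.17 ang 0.0
```

```bash
python3 -m handwheel '0 0 0 0 -0.135 0.09 0.06;0 0 0 0 -0.135 0.09 0.06;0 0 0 0 -0.135 0.09 0.06;0 0 0 0 -0.135 0.09 0.06;0 0 0 0 -0.135 0.09 0.06;0 0 0 0 -0.135 0.09 0.06;0 0 0 0 -0.135 0.09 0.06;0 0 0 0 -0.135 0.09 0.06'
python3 - <<'E'
from h import *
r,p,s=tool();im=env.grab_frame('wrist');print(p,s['ee_rot']);cv2.imwrite('pics/w1.png',im[:,:,::-1])
cm=cam('wrist',s);print(proj(cm,[618,67,237]))
np.save('w1.npy',[*p,*s['ee_rot']])
E
```

```text
time_s: 1.77
ee_pos: [603.4, 69.3, 272.1]
ee_rot: [147.4, 89.9, 151.9]
force: [0.2, -0.1, 0.7]
gripper_width: 59.8
[603.43294975  69.28396497 272.14761444] [147.42720901  89.94734945 151.89215586]
[272.44155655 260.17850514]
```

View pics/w1.png

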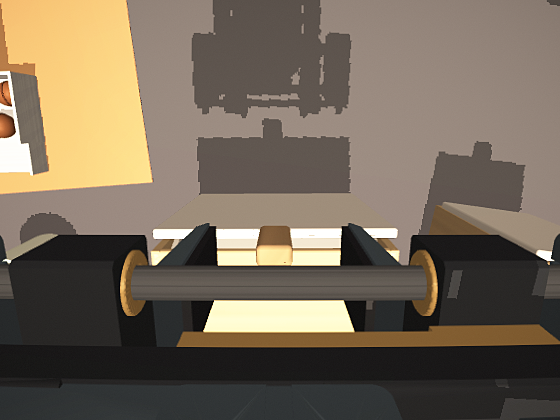

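The wrist view has the tab at u 258–292, v 227–263. The front's edge is horizontal at v≈233, from u=155 to 397, so the yaw matches.

```bash
python3 - <<'E'
from h import *
q=np.load('w1.npy');s=dict(ee_pos=q[:3],ee_rot=q[3:]);cm=cam('wrist',s)
for uv,z in[((155,231),185),((397,231),185),((258,227),237),((292,227),237),((258,263),237),((292,263),237)]:print(uv,onz(cm,uv,z).round(1))
trow([613,67,213],4.4,2,0)
E
```

```text
(155, 231) [622.7 -19.3 185. ]
(397, 231) [609.  156.6 185. ]
(258, 227) [598.3  57.2 237. ]
(292, 227) [596.7  76.8 237. ]
(258, 263) [620.4  58.6 237. ]
(292, 263) [618.9  78.7 237. ]
row [ 0.1 -2.  -0. ] [ 0.0784 -0.0033  0.01  ] dist 0.079 ang 2.0
```

```bash
python3 -m handwheel '0 -1.5 0 0.02 -0.001 0.011 0.06;0 -3 0 0.04 -0.001 0.011 0.06;0 -3 0 0.055 -0.001 0.011 0.06;0 -3 0 0.071 -0.001 0.011 0.06;0 -3 0 0.071 -0.001 0.011 0.06;0 -3 0 0.071 -0.001 0.011 0.06;0 -3 0 0.071 -0.001 0.011 0.01;0 -3 0 0.071 -0.001 0.011 0.01;0 -3 0 0.071 -0.001 0.011 0.01;0 -3 0 0.071 -0.001 0.011 0.01;0 -3 0 0.071 -0.001 0.011 0.01;0 -3 0 0.071 -0.001 0.011 0.01' 25
python3 - <<'E'
from h import *
r,p,s=tool();print(p,s['force'],s['gripper_width'],r.as_matrix().round(3))
trow([614,68,220],4.4,3,0)
# arc about hinge
L=205;x0=628;a0=.05
for a in np.radians([3,8,13,18,23,28,33,37.5]):
  d=a-np.radians(3); print(np.degrees(-d).round(1),(np.array([L-19-(L-19)*np.cos(d),-(L-19)*np.sin(d)])/1000).round(4))
E
```

```text
time_s: 2.82
ee_pos: [615.4, 68.0, 201.5]
ee_rot: [-0.0, 87.0, 4.4]
force: [-1.1, -0.4, 0.8]
gripper_width: 22.3
[615.41050281  68.0488313  201.50786433] [-1.1461185  -0.42908201  0.75138971] 22.298831063084226 [[ 0.053 -0.077  0.996]
 [ 0.004  0.997  0.077]
 [-0.999 -0.     0.053]]
row [-0.  0.  0.] [ 0.0005  0.0001 -0.0004] dist 0.001 ang 0.0
-0.0 [ 0. -0.]
-5.0 [ 0.0007 -0.0162]
-10.0 [ 0.0028 -0.0323]
-15.0 [ 0.0063 -0.0481]
-20.0 [ 0.0112 -0.0636]
-25.0 [ 0.0174 -0.0786]
-30.0 [ 0.0249 -0.093 ]
-34.5 [ 0.0327 -0.1054]
```

```bash
python3 -m handwheel '0 -2.5 0 0.0002 0 -0.0081 0.01;0 -5 0 0.0007 0 -0.0162 0.01;0 -7.5 0 0.0016 0 -0.0243 0.01;0 -10 0 0.0028 0 -0.0323 0.01;0 -12.5 0 0.0044 0 -0.0403 0.01;0 -15 0 0.0063 0 -0.0481 0.01;0 -17.5 0 0.0086 0 -0.0559 0.01;0 -20 0 0.0112 0 -0.0636 0.01;0 -22.5 0 0.0142 0 -0.0712 0.01;0 -25 0 0.0174 0 -0.0786 0.01;0 -25 0 0.0174 0 -0.0786 0.01;0 -25 0 0.0174 0 -0.0786 0.01'
python3 - <<'E'
from h import *
r,p,s=tool();print(p,s['force'],s['torque'],s['gripper_width'],r.as_matrix().round(3))
R2=186
for d in np.radians([3,6,8,9,9.5,10,10.5]): print(np.degrees(-d).round(1),(np.array([R2-R2*np.cos(d),-R2*np.sin(d)])/1000).round(4))
E
```

```text
time_s: 3.82
ee_pos: [534.8, 60.9, 176.0]
ee_rot: [-0.2, 62.5, 4.2]
force: [4.5, -4.8, -12.1]
gripper_width: 21.6
[534.75544181  60.93565632 176.04664706] [  4.51551639  -4.76929287 -12.09822021] [-0.49201639  0.81151735 -0.19928541] 21.57621096252038 [[ 0.461 -0.077  0.884]
 [ 0.034  0.997  0.069]
 [-0.887 -0.002  0.462]]
-3.0 [ 0.0003 -0.0097]
-6.0 [ 0.001  -0.0194]
-8.0 [ 0.0018 -0.0259]
-9.0 [ 0.0023 -0.0291]
-9.5 [ 0.0026 -0.0307]
-10.0 [ 0.0028 -0.0323]
-10.5 [ 0.0031 -0.0339]
```

```bash
python3 -m handwheel '0 -2 0 0.001 0 -0.0065 0.01;0 -4 0 0.002 0 -0.013 0.01;0 -6 0 0.003 0 -0.0194 0.01;0 -8 0 0.0038 0 -0.0259 0.01;0 -9 0 0.0043 0 -0.0291 0.01;0 -9 0 0.0043 0 -0.0291 0.01'; python3 -m handwheel '0 -0.5 0 0.0004 0 -0.0016 0.01;0 -1 0 0.0008 0 -0.0032 0.01;0 -1.5 0 0.001 0 -0.005 0.01;0 -1.5 0 0.001 0 -0.007 0.01;0 -1.5 0 0.001 0 -0.009 0.01'
python3 - <<'E'
from h import *
r,p,s=tool();print(p,s['force'],'tool',r.inv().apply(s['force']),s['gripper_width'],s['ee_rot'])
g=p-19*r.as_matrix()[:,0];print(g)
E
```

```text
time_s: 4.32
ee_pos: [512.7, 59.2, 160.7]
ee_rot: [-0.1, 53.2, 4.3]
force: [3.6, -8.9, -4.9]
gripper_width: 21.5
time_s: 4.73
ee_pos: [511.9, 59.2, 159.9]
ee_rot: [-0.0, 50.9, 4.3]
force: [12.3, -13.5, 1.5]
gripper_width: 21.6
[511.92042505  59.16832571 159.86407283] [ 12.32957102 -13.54696234   1.51594659] tool [  5.93022413 -14.44201205   9.70037802] 21.631485231389544 [-1.63397681e-02  5.09117693e+01  4.33028640e+00]
[499.97481179  58.26378017 174.61141568]
```

```bash
python3 -m handwheel '0 0 0 0 0 0.004 0.06;0 0 0 0 0 0.005 0.06;0 0 0 0 0 0.005 0.06;0 0 0 0 0 0.005 0.06;0 0 0 -0.02 0 0.005 0.06;0 0 0 -0.05 0 0.005 0.06;0 0 0 -0.08 0 0.005 0.06;0 0 0 -0.11 0 0.005 0.06;0 0 0 -0.14 0 0.005 0.06;0 0 0 -0.14 0 0.005 0.06'
python3 - <<'E'
from h import *
for n in('wrist','top'):
  r,p,s=tool();im=env.grab_frame(n);cv2.imwrite(f'pics/{n}2.png',im[:,:,::-1])
  if n=='wrist':
    cm=cam(n,s)
print(p,s['force'])
a=cv2.imread('pics/wrist2.png');b=cv2.imread('pics/top2.png')[90:290,215:415]
cv2.imwrite('pics/c2.png',np.hstack([cv2.resize(a,(400,300)),cv2.resize(b,(300,300))]))
side=env.grab_frame('side')[...,::-1];side=cv2.resize(side[100:330,230:430],(400,460))
cv2.imwrite('pics/d2.png',np.hstack([side,cv2.resize(b,(400,460))]))
trow([478,-261,130],3,20,0)
E
```

```text
time_s: 5.57
ee_pos: [424.3, 53.7, 273.7]
ee_rot: [0.0, 51.0, 4.5]
force: [1.4, -0.9, 0.4]
gripper_width: 60.4
[424.64345666  53.70518645 271.45731971] [ 0.22960357 -0.21964896 -0.7634004 ]
row [ 1.2 18.5 -0.7] [ 0.1443 -0.3179 -0.069 ] dist 0.356 ang 18.5
```

View pics/d2.png

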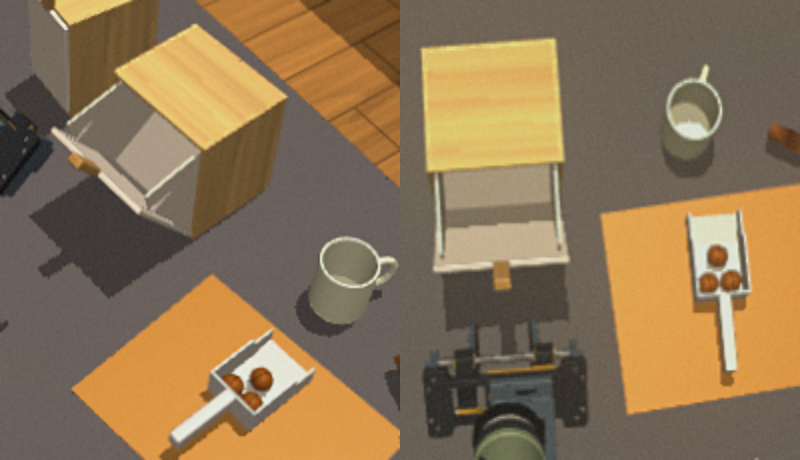

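The bin is open to its stop in both views. The walnut scoop is unchanged. Next is the approach to the scoop.

```bash
python3 -m handwheel '0.1 2 -0.1 0.014 -0.032 -0.007 0.07;0.2 4 -0.1 0.028 -0.064 -0.014 0.07;0.3 6 -0.2 0.043 -0.095 -0.021 0.07;0.5 8 -0.3 0.058 -0.127 -0.028 0.07;0.6 10 -0.4 0.072 -0.159 -0.035 0.07;0.7 12 -0.4 0.087 -0.19 -0.041 0.07;0.9 14 -0.5 0.1 -0.222 -0.048 0.07;1 16 -0.6 0.115 -0.254 -0.055 0.07;1.1 18 -0.7 0.13 -0.286 -0.062 0.07;1.2 18.5 -0.7 0.1443 -0.3179 -0.069 0.07;1.2 18.5 -0.7 0.1443 -0.3179 -0.069 0.07;1.2 18.5 -0.7 0.1443 -0.3179 -0.069 0.07'
python3 - <<'E'
from h import *
t=cam('top')
print('tabtip',onz(t,(266.5,214),190),'frontTop',onz(t,(215+35/2+0,90+270/2.3),151))
r,p,s=tool();im=env.grab_frame('wrist');cv2.imwrite('pics/w3.png',im[:,:,::-1]);np.save('w3.npy',[*p,*s['ee_rot']])
cm=cam('wrist',s)
print(p,s['force']); 
for X in([418,-264,48],[478,-261,48],[509,-259,48]):print(proj(cm,X))
E
```

```text
time_s: 6.72
ee_pos: [484.0, -261.3, 109.0]
ee_rot: [0.7, 70.3, 3.6]
force: [-0.5, 1.0, -0.2]
gripper_width: 70.0
tabtip [493.04714427  55.90142181 190.        ] frontTop [516.96928351 146.73051655 151.        ]
[ 483.9909012  -261.34670608  108.98180345] [-0.47313397  0.97001627 -0.21050575]
[279.06219846  88.60739236]
[278.93563027 186.54087271]
[279.55786287 227.07354614]
```

View pics/w3.png

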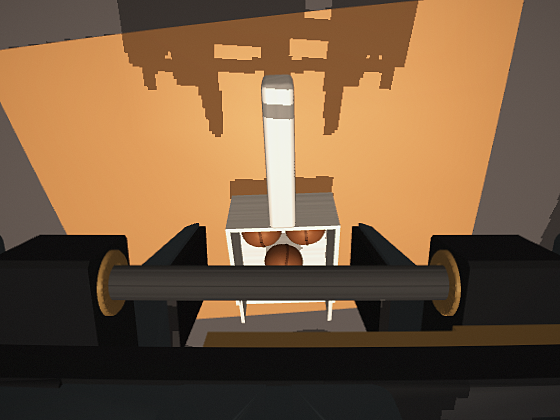

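The wrist view shows the handle running from (278,88) to (283,226), with the tray's back wall at v≈228 and all three walnuts inside.

```bash
python3 - <<'E'
from h import *
q=np.load('w3.npy');s=dict(ee_pos=q[:3],ee_rot=q[3:]);cm=cam('wrist',s)
a=onz(cm,(278,88),48);b=onz(cm,(283,226),48);d=b-a;print(a,b,np.degrees(np.arctan2(d[1],d[0])),np.linalg.norm(d))
y=np.degrees(np.arctan2(d[1],d[0]))
u=d/np.linalg.norm(d);g=b-36*u;g[2]=38;print(g)
yy=(y+3)/2
trow(g,yy,20,0)
E
```

```text
[ 417.70718777 -264.58055443   48.        ] [ 508.01134692 -256.76254035   48.        ] 4.94800134257192 90.64194670997013
[ 472.14550503 -259.8675984    38.        ]
row [-1.  -0.2  0.2] [ 0.0829  0.0008 -0.0353] dist 0.09 ang 1.1
```

```bash
python3 -m handwheel '-1 0 0 0.02 0.001 -0.0315 0.07;-1 0 0 0.045 0.001 -0.0315 0.07;-1 0 0 0.065 0.001 -0.0315 0.07;-1 0 0 0.084 0.001 -0.0315 0.07;-1 0 0 0.084 0.001 -0.0315 0.07;-1 0 0 0.084 0.001 -0.0315 0.005;-1 0 0 0.084 0.001 -0.0315 0.005;-1 0 0 0.084 0.001 -0.0315 0.005;-1 0 0 0.084 0.001 -0.0315 0.005;-1 0 0 0.084 0.001 -0.0315 0.005;-1 0 0 0.084 0.001 -0.0315 0.005;-1 0 0 0.084 0.001 -0.0315 0.005' 45; python3 -m handwheel '0 0 0 0 0 0 0.005;0 0 0 0 0 0 0.005;0 0 0 0 0 0 0.005'
python3 - <<'E'
from h import *
r,p,s=tool();g=p-19*r.as_matrix()[:,0];print('grasp',g,s['gripper_width'],s['force'],s['ee_rot'])
trow(g+[0,0,60],4,20);trow(g+[-10,0,240],4,20)
E
```

```text
time_s: 7.77
ee_pos: [494.5, -252.0, 34.1]
ee_rot: [-4.3, 71.8, -1.2]
force: [-0.7, 0.2, 0.1]
gripper_width: 26.2
time_s: 8.02
ee_pos: [494.8, -252.0, 34.2]
ee_rot: [-4.2, 71.8, -1.2]
force: [-2.0, -0.7, 5.1]
gripper_width: 17.8
grasp [ 488.85790198 -251.87496037   52.26340325] 17.82003060416334 [-2.00748513 -0.67025881  5.0730857 ] [-4.2405639  71.8310804  -1.18191143]
row [-0.7 -1.9  1.6] [-0.057  -0.0008  0.0193] dist 0.06 ang 2.6
row [-0.7 -1.9  1.6] [-0.2312 -0.0045  0.0658] dist 0.24 ang 2.6
```

```bash
python3 - <<'E'
from h import *
r,p,s=tool();print(s['qpos'].round(1),s['torque'],r.as_matrix().round(3))
E
```

```text
[ -34.1   21.5  118.9   22.8   25.9 -146.5] [0.13574852 0.10674752 0.04001552] [[ 0.312 -0.05   0.949]
 [-0.006  0.998  0.054]
 [-0.95  -0.023  0.311]]
```

Joint 6 is at its limit, so the lean doesn't fit here. I'll release, back off and regrasp with the tool straight down.

```bash
python3 - <<'E'
from h import *
r,p,s=tool();g=p-19*r.as_matrix()[:,0]
trow([470,-257,130],4,0)
E
python3 -m handwheel '0 0 0 0 0 0 0.07;0 0 0 0 0 0 0.07;0 0 0 0 0 0 0.07;0 0 0 0 0 0 0.07;0 0 0 -0.02 0 0 0.07;0 0 0 -0.05 0 0 0.07;0 0 0 -0.08 0 0 0.07'
```

```text
row [-0.9 18.1  1.5] [-0.0807 -0.0055  0.0001] dist 0.081 ang 18.2
time_s: 8.6
ee_pos: [468.4, -250.5, 109.3]
ee_rot: [-3.8, 72.1, -0.7]
force: [0.1, -0.7, 0.0]
gripper_width: 61.6
```

```bash
python3 -m handwheel '0 3 0.2 0 -0.001 0 0.07;-0.2 6 0.5 0 -0.002 0 0.07;-0.4 9 0.7 0 -0.003 0 0.07;-0.5 12 1 0 -0.004 0 0.07;-0.7 15 1.2 0 -0.005 0 0.07;-0.9 18 1.5 0 -0.0055 0 0.07;-0.9 18 1.5 0 -0.0055 0 0.07;-0.9 18 1.5 0 -0.0055 0 0.07'
python3 - <<'E'
from h import *
r,p,s=tool();im=env.grab_frame('wrist');cv2.imwrite('pics/w4.png',im[:,:,::-1]);np.save('w4.npy',[*p,*s['ee_rot']])
print(p,s['qpos'].round(1),r.as_matrix().round(2))
cm=cam('wrist',s)
for X in([418,-264,48],[509,-257,48]):print(proj(cm,X))
E
```

```text
time_s: 9.27
ee_pos: [470.1, -256.3, 109.2]
ee_rot: [56.7, 89.9, 60.8]
force: [0.4, -0.2, 1.0]
gripper_width: 70.1
[ 470.05272366 -256.33782064  109.2236252 ] [-2.990e+01  1.990e+01  1.036e+02  1.000e-01  5.640e+01 -1.240e+02] [[ 0.   -0.07  1.  ]
 [ 0.    1.    0.07]
 [-1.    0.    0.  ]]
[271.64603415 142.77014243]
[273.09783713 279.66026833]
```

View pics/w4.png

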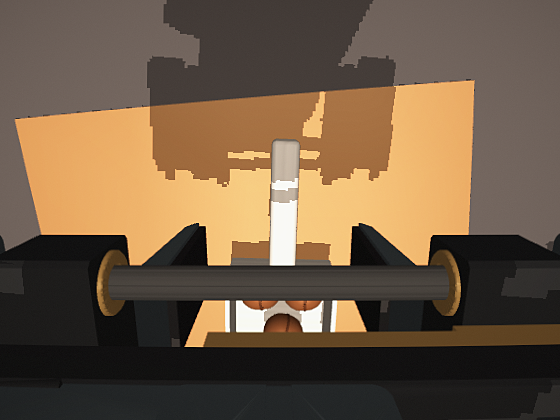

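The handle centre runs from (285,141) to (283,263); the end cap's top is at v≈141 and the walnuts are still in.

```bash
python3 - <<'E'
from h import *
q=np.load('w4.npy');s=dict(ee_pos=q[:3],ee_rot=q[3:]);cm=cam('wrist',s)
a=onz(cm,(285,141),48);b=onz(cm,(283,263),48);d=b-a;y=np.degrees(np.arctan2(d[1],d[0]));print(a,b,y)
u=d/np.linalg.norm(d);g=a+60*u;g[2]=37;print(g)
trow(g,y,0)
E
```

```text
[ 416.34498592 -255.85531404   48.        ] [ 496.52455488 -251.20683      48.        ] 3.3180611234458777
[ 476.2444032 -252.3825904   37.       ]
row [ 0.7  0.  -0.1] [0.0912 0.0032 0.0071] dist 0.092 ang 0.7
```

```bash
python3 -m handwheel '0.5 0 0 0.02 0.003 0.007 0.07;0.7 0 0 0.045 0.0032 0.007 0.07;0.7 0 0 0.07 0.0032 0.007 0.07;0.7 0 0 0.091 0.0032 0.007 0.07;0.7 0 0 0.091 0.0032 0.007 0.07;0.7 0 0 0.091 0.0032 0.007 0.005;0.7 0 0 0.091 0.0032 0.007 0.005;0.7 0 0 0.091 0.0032 0.007 0.005;0.7 0 0 0.091 0.0032 0.007 0.005;0.7 0 0 0.091 0.0032 0.007 0.005;0.7 0 0 0.091 0.0032 0.007 0.005;0.7 0 0 0.091 0.0032 0.007 0.005' 45; python3 -m handwheel '0 0 0 0 0 0 0.005;0 0 0 0 0 0 0.005;0 0 0 0 0 0 0.005;0 0 0 -0.005 0 0 0.005;0 0 0 -0.015 0 0 0.005;0 0 0 -0.03 0 0 0.005;0 0 0 -0.05 0 0 0.005;0 0 0 -0.08 0 0 0.005;0 0 0 -0.11 0 0 0.005;0 0 0 -0.14 0 0 0.005;0 0 0 -0.14 0 0 0.005'
python3 - <<'E'
from h import *
r,p,s=tool();g=p-19*r.as_matrix()[:,0];print('grasp',g,s['gripper_width'],s['force'],s['ee_rot'])
trow([478,57,310],4.4,0);
E
```

```text
time_s: 10.32
ee_pos: [476.8, -252.9, 19.2]
ee_rot: [20.7, 89.9, 24.0]
force: [-0.2, 0.7, 0.0]
gripper_width: 26.3
time_s: 11.23
ee_pos: [479.7, -254.8, 165.6]
ee_rot: [-27.5, 89.3, -24.2]
force: [1.0, -0.5, -0.5]
gripper_width: 17.8
grasp [ 479.48919834 -254.7070568   184.64083167] 17.77869718986871 [ 1.04484805 -0.52331939 -0.48022409] [-27.52643002  89.26815707 -24.22833843]
row [-1.1  0.6  0.3] [-0.127   0.3106  0.0177] dist 0.336 ang 1.3
```

```bash
python3 -m handwheel '0 0 0 -0.03 0.005 -0.001 0.005;-0.2 0.1 0 -0.065 0.02 -0.003 0.005;-0.4 0.2 0.1 -0.1 0.05 -0.01 0.005;-0.6 0.3 0.1 -0.11 0.085 -0.015 0.005;-0.8 0.4 0.2 -0.11 0.12 -0.02 0.005;-1.1 0.6 0.3 -0.11 0.155 -0.03 0.005;-1.1 0.6 0.3 -0.11 0.19 -0.035 0.005;-1.1 0.6 0.3 -0.11 0.225 -0.038 0.005;-1.1 0.6 0.3 -0.11 0.26 -0.038 0.005;-1.1 0.6 0.3 -0.11 0.285 -0.038 0.005;-1.1 0.6 0.3 -0.11 0.304 -0.038 0.005;-1.1 0.6 0.3 -0.11 0.307 -0.038 0.005'
python3 - <<'E'
from h import *
r,p,s=tool();g=p-19*r.as_matrix()[:,0];print('grasp',g,s['gripper_width'],s['force'],s['qpos'].round(1))
for n in('side','top'):cv2.imwrite(f'pics/{n}5.png',env.grab_frame(n)[:,:,::-1])
a=cv2.imread('pics/side5.png')[60:360,150:430];b=cv2.imread('pics/top5.png')[90:300,195:415]
cv2.imwrite('pics/c5.png',np.hstack([cv2.resize(a,(400,430)),cv2.resize(b,(400,430))]))
O=np.array([628,68]);c,sn=np.cos(np.radians(4.4)),np.sin(np.radians(4.4))
ux=np.array([c,sn])
for A,lz in((0,245),(10,235),(20,220),(30,205),(40,195),(48,190)):
  a=np.radians(A);gx=-62-146*np.cos(a)+24*np.sin(a);gz=lz+146*np.sin(a)+24*np.cos(a)
  P=O+ux*gx;print(A,P.round(),round(gz));trow([*P,gz],4.4,-A)
E
```

```text
time_s: 12.23
ee_pos: [419.9, 53.8, 269.1]
ee_rot: [142.9, 89.3, 147.5]
force: [0.2, -0.8, -0.9]
gripper_width: 17.8
grasp [420.11109611  53.65361167 288.05277529] 17.84952897205521 [ 0.17259029 -0.7784251  -0.85389806] [  5.4   2.8 101.4   0.5  76.4 -89.3]
0 [421.  52.] 269
row [ 0.1 -0.6 -0.3] [0.019  0.0004 0.0004] dist 0.019 ang 0.7
10 [427.  53.] 284
row [ 0.1  9.4 -0.3] [0.0037 0.0005 0.0034] dist 0.005 ang 9.4
20 [438.  53.] 292
row [ 0.2 19.4 -0.3] [-0.0058  0.0005  0.0107] dist 0.012 ang 19.4
30 [452.  54.] 299
row [ 0.2 29.4 -0.3] [-0.0136  0.0006  0.0222] dist 0.026 ang 29.4
40 [470.  56.] 307
row [ 0.2 39.4 -0.3] [-0.0241  0.0006  0.0374] dist 0.044 ang 39.4
48 [487.  57.] 315
row [ 0.2 47.4 -0.3] [-0.0334  0.0006  0.0519] dist 0.062 ang 47.4
```

View pics/c5.png

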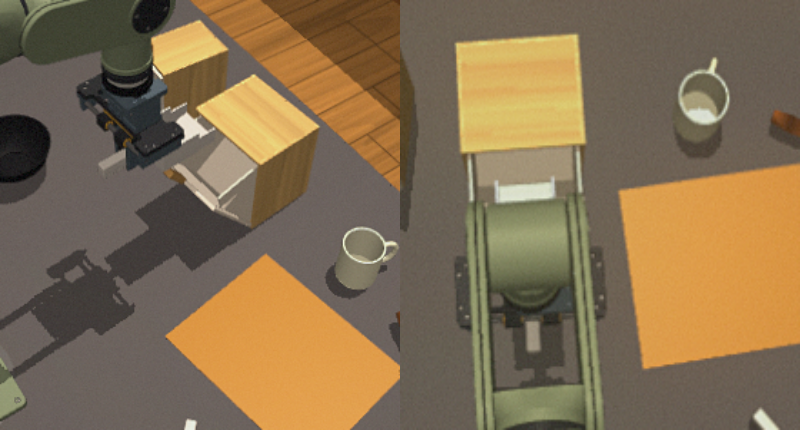

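The scoop is held level and centred over the open mouth. Now tipping it.

```bash
python3 -m handwheel '0 4 0 0.003 0 0.001 0.005;0 9 0 0.004 0 0.003 0.005;0 14 0 0 0 0.006 0.005;0 19 0 -0.0055 0 0.0105 0.005;0 23 0 -0.008 0 0.015 0.005;0 26 0 -0.011 0 0.018 0.005;0 29 0 -0.0135 0 0.022 0.005;0 32 0 -0.016 0 0.026 0.005;0 35 0 -0.019 0 0.03 0.005;0 37 0 -0.0215 0 0.034 0.005;0 39 0 -0.024 0 0.037 0.005;0 41 0 -0.026 0 0.04 0.005' 
python3 - <<'E'
from h import *
r,p,s=tool();g=p-19*r.as_matrix()[:,0];print('grasp',g,s['gripper_width'],s['force'],s['qpos'].round(1),s['ee_rot'])
m=r.as_matrix();print('lip',g+146*m[:,2]+24*m[:,0])
E
python3 -m handwheel '0 2 0 -0.002 0 0.003 0.005;0 4 0 -0.004 0 0.006 0.005;0 6 0 -0.007 0 0.01 0.005;0 8 0 -0.009 0 0.013 0.005;0 10 0 -0.012 0 0.017 0.005;0 10 0 -0.012 0 0.017 0.005;0 10 0 -0.012 0 0.017 0.005;0 10 0 -0.012 0 0.017 0.005;0 10 0 -0.012 0 0.017 0.005;0 10 0 -0.012 0 0.017 0.005;0 10 0 -0.012 0 0.017 0.005;0 10 0 -0.012 0 0.017 0.005' 
python3 - <<'E'
from h import *
r,p,s=tool();g=p-19*r.as_matrix()[:,0];m=r.as_matrix();print('lip',g+146*m[:,2]+24*m[:,0],m.round(2),s['force'])
for n in('side','wrist'):cv2.imwrite(f'pics/{n}6.png',env.grab_frame(n)[:,:,::-1])
a=cv2.imread('pics/side6.png')[100:310,220:430];b=cv2.imread('pics/wrist6.png')
cv2.imwrite('pics/c6.png',np.hstack([cv2.resize(a,(400,400)),cv2.resize(b,(400,400))]))
E
```

```text
time_s: 13.33
ee_pos: [461.9, 52.6, 294.4]
ee_rot: [179.5, 48.4, -176.1]
force: [-1.4, -0.5, -0.9]
gripper_width: 17.9
grasp [474.4805242   53.43566096 308.55974053] 17.86747169362512 [-1.41719529 -0.47859746 -0.88809585] [  4.7  28.8  73.5   0.6 119.3 -89.6] [ 179.47746296   48.38492346 -176.12196331]
lip [567.38656764  61.06813724 193.65885977]
time_s: 14.33
ee_pos: [481.4, 55.7, 292.8]
ee_rot: [179.5, 38.5, -175.9]
force: [-0.5, -0.9, -1.0]
gripper_width: 17.7
lip [568.08087218  63.11874127 175.42146755] [[-0.78 -0.08  0.62]
 [-0.06  1.    0.05]
 [-0.62  0.01 -0.78]] [-0.4911933  -0.89777072 -1.01102148]
```

View pics/c6.png

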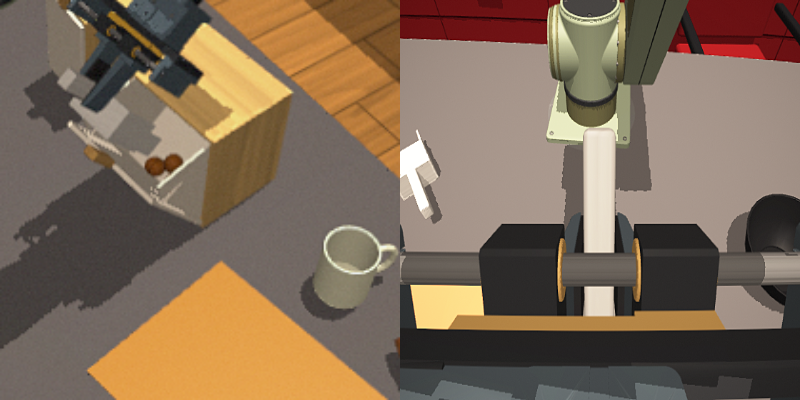

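Two walnuts are visible in the bin at about (163,163); the third may be hidden behind the scoop. I'll raise and level the scoop, then check all of them.

```bash
python3 - <<'E'
from h import *
r,p,s=tool();g=p-19*r.as_matrix()[:,0];print(g)
trow(g+[0,0,40],4.4,-51.5);trow([440,54,335],4.4,-25);trow([421,53,310],4.4,0)
E
```

```text
[496.33173981  56.84994206 304.39966511]
row [ 0.3 -0.  -0.2] [-0.0249  0.0002 -0.0313] dist 0.04 ang 0.4
row [  0.2 -26.5  -0.3] [ 0.0231  0.0016 -0.0505] dist 0.056 ang 26.5
row [  0.2 -51.5  -0.3] [ 0.0484  0.0019 -0.0364] dist 0.061 ang 51.5
```

```bash
python3 -m handwheel '0 0 0 -0.012 0 -0.015 0.005;0 -3 0 -0.018 0 -0.025 0.005;0 -9 0 -0.01 0 -0.033 0.005;0 -15 0 0.003 0 -0.04 0.005;0 -21 0 0.013 0.001 -0.046 0.005;0.2 -26.5 -0.3 0.023 0.0016 -0.05 0.005;0.2 -33 -0.3 0.03 0.0016 -0.048 0.005;0.2 -39 -0.3 0.036 0.0016 -0.044 0.005;0.2 -45 -0.3 0.043 0.0016 -0.04 0.005;0.2 -51 -0.3 0.0484 0.0019 -0.0364 0.005;0.2 -51.5 -0.3 0.0484 0.0019 -0.0364 0.005;0.2 -51.5 -0.3 0.0484 0.0019 -0.0364 0.005'
python3 - <<'E'
from h import *
r,p,s=tool();g=p-19*r.as_matrix()[:,0];print('grasp',g,s['gripper_width'],s['force'],s['ee_rot'])
trow([470,-252,130],3.3,0)
E
```

```text
time_s: 15.43
ee_pos: [419.5, 52.9, 291.5]
ee_rot: [171.7, 89.9, 176.0]
force: [1.1, -0.6, -1.4]
gripper_width: 17.6
grasp [419.53805258  52.93144112 310.52853966] 17.567906865672672 [ 1.13614809 -0.63683945 -1.44560625] [171.67812474  89.90389667 176.03791867]
row [ 1.1 -0.1 -0. ] [ 0.1804 -0.3079  0.0275] dist 0.358 ang 1.1
```

```bash
python3 -m handwheel '0.2 0 0 0 -0.03 0.002 0.005;0.4 0 0 0 -0.065 0.005 0.005;0.6 0 0 0 -0.1 0.008 0.005;0.8 0 0 0 -0.135 0.011 0.005;1 0 0 0.02 -0.165 0.015 0.005;1.1 0 0 0.04 -0.195 0.018 0.005;1.1 0 0 0.065 -0.225 0.021 0.005;1.1 0 0 0.09 -0.25 0.024 0.005;1.1 0 0 0.115 -0.275 0.026 0.005;1.1 0 0 0.14 -0.295 0.0275 0.005;1.1 0 0 0.16 -0.306 0.0275 0.005;1.1 0 0 0.165 -0.308 0.0275 0.005'
python3 - <<'E'
from h import *
r,p,s=tool();g=p-19*r.as_matrix()[:,0];print('grasp',g,s['gripper_width'],s['force'],s['ee_rot'],s['qpos'].round(0))
trow([476,-252,39],3.3,0)
for n in('side','top'):cv2.imwrite(f'pics/{n}7.png',env.grab_frame(n)[:,:,::-1])
a=cv2.imread('pics/side7.png')[100:370,230:430];b=cv2.imread('pics/top7.png')[120:270,215:415]
cv2.imwrite('pics/c7.png',np.hstack([cv2.resize(a,(400,540)),cv2.resize(b,(400,540))[:, :]]))
E
```

```text
time_s: 16.43
ee_pos: [471.4, -253.8, 121.4]
ee_rot: [152.6, 89.5, 155.7]
force: [-0.7, 0.9, -1.2]
gripper_width: 17.7
grasp [ 471.57591792 -253.89676904  140.38645051] 17.65511390635376 [-0.68876515  0.88759379 -1.16814896] [152.61836696  89.47795422 155.73892868] [ -30.   19.  102.   -0.   59. -123.]
row [-0.2 -0.5 -0.2] [0.1014 0.0011 0.0055] dist 0.102 ang 0.6
```

View pics/c7.png

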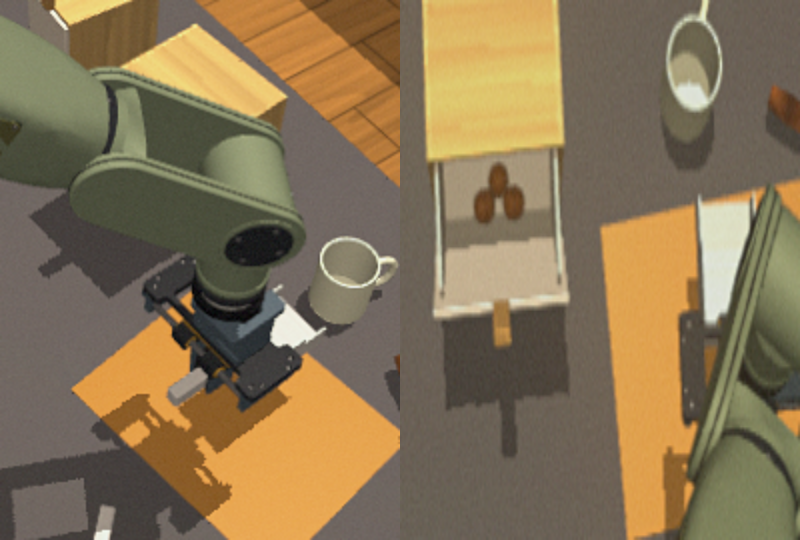

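The top view shows all three walnuts in the open bin, so I'm setting the scoop down.

```bash
python3 -m handwheel '0 0 0 0.02 0.001 0.0055 0.005;0 -0.5 0 0.045 0.001 0.0055 0.005;0 -0.5 0 0.07 0.001 0.0055 0.005;0 -0.5 0 0.085 0.001 0.0055 0.005;0 -0.5 0 0.092 0.001 0.0055 0.005;0 -0.5 0 0.096 0.001 0.0055 0.005;0 -0.5 0 0.099 0.001 0.0055 0.005;0 -0.5 0 0.099 0.001 0.0055 0.005'
python3 - <<'E'
from h import *
r,p,s=tool();g=p-19*r.as_matrix()[:,0];print('grasp',g,s['force'],s['torque'])
E
```

```text
time_s: 17.2
ee_pos: [478.0, -250.8, 27.5]
ee_rot: [-3.7, 89.5, -0.5]
force: [1.1, -0.1, -0.6]
gripper_width: 18.1
grasp [ 477.81025983 -250.81863335   46.52535553] [ 1.07192777 -0.05354024 -0.63470106] [ 0.07002004  0.05851573 -0.06998826]
```

```bash
python3 -m handwheel '0 0 0 0 0 0 0.005;0 0 0 0.001 0 0 0.005;0 0 0 0.002 0 0 0.005;0 0 0 0.002 0 0 0.005'
python3 - <<'E'
from h import *
r,p,s=tool();g=p-19*r.as_matrix()[:,0];print('grasp',g,s['force'],s['torque'],s['qpos'].round(1))
E
```

```text
time_s: 17.53
ee_pos: [477.1, -250.8, 25.0]
ee_rot: [-0.3, 89.5, 3.0]
force: [-0.5, -0.1, -0.7]
gripper_width: 17.9
grasp [ 476.95883726 -250.78673869   43.97100485] [-0.48632756 -0.12964147 -0.67801409] [ 0.01319807  0.06183963 -0.02251213] [ -29.1   25.9  108.9    0.4   44.8 -122.6]
```

```bash
python3 -m handwheel '0 0 0 0.001 0 0 0.005;0 0 0 0.002 0 0 0.005;0 0 0 0.003 0 0 0.005;0 0 0 0.004 0 0 0.005;0 0 0 0.005 0 0 0.005;0 0 0 0.005 0 0 0.005'
python3 - <<'E'
from h import *
r,p,s=tool();g=p-19*r.as_matrix()[:,0];print('grasp',g,s['force'],s['torque'])
E
```

```text
time_s: 18.03
ee_pos: [476.9, -250.6, 19.4]
ee_rot: [4.2, 89.6, 7.4]
force: [-0.4, -0.3, -1.1]
gripper_width: 17.4
grasp [ 476.77243121 -250.59253318   38.37496247] [-0.40158105 -0.30981007 -1.11280902] [0.03294437 0.01125425 0.00737959]
```

```bash
python3 -m handwheel '0 0 0 0.001 0 0 0.005;0 0 0 0.001 0 0 0.005;0 0 0 0.001 0 0 0.03;0 0 0 0.001 0 0 0.05;0 0 0 0.001 0 0 0.06;0 0 0 0.001 0 0 0.06;0 0 0 0.001 0 0 0.06'
python3 -m handwheel '0 0 0 -0.01 0 0 0.06;0 0 0 -0.03 0 0 0.06;0 0 0 -0.06 0 0 0.06;0 0 0 -0.09 0 0 0.06;0 0 0 -0.12 0 0 0.06;0 0 0 -0.15 0 -0.02 0.06;0 0 0 -0.18 0 -0.06 0.06;0 0 0 -0.2 0 -0.1 0.06;0 0 0 -0.2 0 -0.14 0.06;0 0 0 -0.2 0 -0.14 0.06;0 0 0 -0.2 0 -0.14 0.06'
python3 - <<'E'
from h import *
for n in('side','top'):cv2.imwrite(f'pics/{n}8.png',env.grab_frame(n)[:,:,::-1])
a=cv2.imread('pics/side8.png')[60:370,200:430];b=cv2.imread('pics/top8.png')[90:270,130:415]
cv2.imwrite('pics/c8.png',np.hstack([cv2.resize(a,(400,540)),cv2.resize(b,(400,540))]))
E
```

```text
time_s: 18.62
ee_pos: [477.2, -250.7, 18.7]
ee_rot: [0.9, 89.5, 4.2]
force: [-0.3, 0.1, -0.1]
gripper_width: 48.4
time_s: 19.53
ee_pos: [333.8, -258.6, 219.0]
ee_rot: [-7.9, 89.5, -4.8]
force: [0.0, -0.1, 0.1]
gripper_width: 60.1
```

View pics/c8.png

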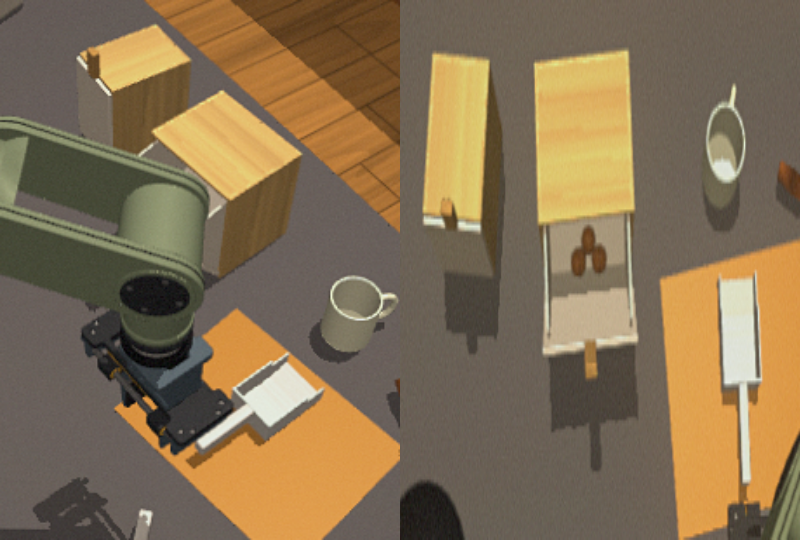

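The final views show three walnuts in the open bin, the empty scoop flat on the mat, the narrow bin shut, and the mug in place. The gripper is clear of everything.

```bash
python3 -c "
from workcell import env;env.job_done()"
```

```text
the job is handed in; nothing more can be done
```

The job is done and handed in, with the last move ending at 19.5 s. I pulled the wide bin open to its stop, poured all three walnuts into it, and set the empty scoop back down flat close to where it started.

**Bin:** It stopped moving when I pulled past about 37°, and the tab tip measured about 135 mm in front of the housing, as expected for fully open. It was still open in the last pictures.

**Walnuts and scoop:** The last top view shows all three walnuts in the bin. The scoop is empty and sits on the orange mat, where it stood at the start.

**Other objects:** In the last pictures the narrow bin is shut and the mug is where it was. The bowl is only partly in frame there, but the arm never came near it. The gripper finished clear of everything, with about 0 N on it.

**What went wrong:** My first scoop grasp, with the gripper leaned, ran joint 6 up to its limit without passing it and shifted the scoop by about 6 mm. I released it and regrasped with the gripper straight down, and no walnuts were lost.

**Forces:** The highest wrist force I saw was about 18 N, against the bin's stop.

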